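Click the squeezer stem onto its foot and sleeve the reamer over it

TASK

Put the citrus squeezer together: first slide the hollow stem down over the stub on the steel foot, its hole turned to the button, until it stands fully down on the foot and the spring button has popped out through the hole. Then slide the ribbed reamer ring over the top of the stem, crown up, until it sits flat on the stem's collar, and let go. Leave the jug, ramekin, ladle and stirring stick standing or lying where they are.

Things in the scene. Friction and masses are not known exactly. Their poses are not given: they have to be found in the camera images.
- foot: Squeezer foot, fixed steel: disc 110 mm across, 20 mm thick, with an upright round stub on its axis, 25 mm across, from 20 to 75 mm above the counter (top 10 mm tapered to 12 mm across). Origin on the axis at counter height, z up; the spring button points along its +x. Place and yaw vary (within 0.7 rad of world +x).
- button (a joint): Spring button of the foot: ramped lug 8 mm wide, nose 50 mm above the counter and 18.5 mm from the axis (6 mm out of the stub). 0 = out, 0.0045 m = pushed in by the stem's bore, 0.0065 m = end of travel. A tube coming straight down pushes it in by its ramp (5 to 10 N downward); it springs out by itself under the stem's hole and then holds the stem.
- stem_mid (a point): Hollow stem, loose green plastic, upright, 128 mm tall, 0.14 kg. Point on its axis 64 mm above its lower end, z up, +x out through the latch hole (within 0.8 rad of world +x at the start). Bottom rim 46 mm across, 6 mm high; tube 36 mm across; collar 50 mm across at 70 to 78 mm; above it a solid spigot to grip, 36 mm across to 114 mm, tapering to 16 mm at the top.
- stem_hole (a point): Centre of the stem's latch hole in its tube wall, 32 mm above the stem's lower end; the hole is 17 mm high and about 16 mm wide. The bore (dark inside) is 28 mm across, open below, 64 mm deep. The stem locks with its yaw equal to the foot's (within 0.2 rad) and its lower end on the disc, 20 mm above the counter.
- reamer_mid (a point): Reamer ring, loose green plastic, flat on the counter, crown up, 40 mm tall, 0.08 kg. Point on its axis 20 mm above its underside, z up. Straight skirt 58 mm across from 0 to 24 mm; ribbed crown narrowing to 47 mm; through bore 39.5 mm. Seated, its underside rests on the stem's collar 78 mm above the stem's lower end, the stem's tip 10 mm out of the crown. Yaw free.
- jug: glass pouring jug, 130 mm tall, 78 mm across, with a loop handle reaching 67 mm from the axis along its +y; origin at the centre of its underside. Bystander: leave alone.
- ramekin: white ceramic ramekin, 84 mm across, 45 mm tall; origin at the centre of its underside. Bystander: leave alone.
- ladle: small steel ladle lying on the counter: bowl 56 mm across and 24 mm tall, handle running 190 mm from the bowl's centre along -x down to the counter; origin under the bowl's centre. Bystander: leave alone.
- stick: bamboo stirring stick lying flat, 180 x 9 x 6 mm, long along its x; origin at the centre of its underside. Bystander: leave alone.
Mind the look-alikes: they are no part of the job. Leave any blue or turquoise look-alike of the foot alone.

How it is judged:
By the outcome, as a careful person would: the job done as asked, in the order asked, and still so for the second after the job is handed in, with the robot touching nothing.
It also fails if it takes over 64 s, if anything falls off the work surface, if the arm or the gripper's body presses on something with over 40 N, if the wrist force passes 120 N, or if a joint passes its speed limit or range.

ROBOT

A 7-joint arm with a two-finger parallel gripper is mounted at the origin on the work surface. World frame = base frame: x ahead of the robot, y to its left, z up, the work surface at z = 0. Lengths are in mm, angles in degrees, forces in N, time in s.
With the tool pointing down it reaches from about 400 to 900 mm from the base axis. Payload 5.6 kg.
Tool frame: the origin (TCP) lies midway between the tips of the shut fingers; the grasp point (between the pads) lies 19 mm behind it; z points along the fingers, y is the line along which they close (so a half turn about z gives the same grasp; the last joint's range is limited). The gripper opens to 92 mm and grips with 3 to 60 N. Pads are 20 mm wide; open, the fingers measure 128 mm over their backs; the gripper's body (75 mm by 189 mm) begins 69 mm behind the grasp point.
Start: joints at [-76.834, 26.786, -0.665, 91.828, 0.344, 61.387, -3.226], TCP at [175.17, 625.959, 214.592] pointing down, gripper open.
Joint ranges: [-144.91, 144.91], [-17.63, 115.5], [-89.93, 88.59], [15.96, 139.68], [-74.01, 254.01], [8.47, 105.57], [-167.45, 167.45]. Speed limits (degrees/s): [147.25, 147.25, 180, 180, 180, 180, 180].

INTERFACE

Orientations are given as a 3x3 rotation matrix whose columns are the frame's x, y, z axes.
In Python, from workcell import robot gives the robot as it stands.
- The arm moves only by the shell command python3 -m crank 'ROWS' [FORCE]. ROWS is JSON, a list that holds one entry, the list of rows, each a list of 7 numbers: the opening, from 0 (shut) to 1 (fully open), then the shift along the world's x, y, z scaled (see below), then the turn, a rotation vector about the world's x, y, z scaled (see below). A call has 1 to 10 rows; each row is the pose to reach, as a shift and turn from the pose commanded when the call began, turning the shorter way round; what a row does not reach only later rows make up. The controller multiplies each number of a shift by 400 mm and each number of a turn by pi rad. A row lasts 1/12 s, in which the tool goes at most 41.7 mm and 7.16 degrees, less where a joint would pass 70% of its speed; a pose out of reach is approached as far as the arm can. A call with a number of a shift or a turn outside -1 to 1 is refused whole. A call with a gripper value outside its range is refused whole. The fingers move at their own pace and stop on an object; FORCE is the grip in N (left out, the last holds). Time passes only in rows, so rows that repeat a pose let the fingers close. It gives the time, the measured TCP pose, the force, the opening and the grip force at its end, in the units of the state.
- robot.get_state(): the state, without advancing time (a new reading comes with each control period).
- robot.get_image(name): name is "scene" or "top" or "wrist"; returns the picture (480x640x3 uint8, red, green, blue); there is no depth.
- robot.get_calibration(name): a dict with "mtx" (3x3 intrinsics, pixels), "R" (3x3) and "t" (3): a world point X has camera coordinates R X + t. Camera axes: x right, y down, z forward; pixel columns grow to the right and rows downward; lengths in mm; the calibration is good to about 2 mm. A picture is of the moment at which its call begins: read the wrist's pose just before it. get_calibration takes no time and is no camera call; for the wrist camera it gives the pose at the moment of the call.
- robot.finish_job(): hands the job in; it is judged then, once.
Trained networks look in the newest picture that a camera, given by its name, has taken for a name from the list of things; names that differ only in an ending like _2 or _b are one class to them, and where a whole thing is asked for, a point or a joint stands for the part that bears it (a point fixed in the world has none). Each returns a list of dicts, best first, with "confidence" (0 to 1); they miss things now and then, are a little off and sometimes report something else, mostly with a low value. They report only what shows in the picture. A call takes as long as a camera call. They do not tell look-alikes from the thing itself.
- robot.recognise(camera, thing): "location" ([x, y, z] in mm, in the coordinates of the camera as it stood for that picture, good to about 4 mm: the middle of the surface that is visible of it).
- robot.masks_of(camera, thing): "pixels" (480x640 bool, what is visible of it).
- robot.tip_of(camera, thing): "location" ([x, y, z] in mm, in the coordinates of the camera as it stood for that picture, good to about 4 mm: a listed point, or the origin of a listed thing).
The state is a dict: "clock": time; "joint_pos": joint angles; "joint_velocities": joint speeds; "joint_torque": joint torques, N m; "ee_pos": TCP position; "eef_rot": TCP orientation; "contact_force": force on the tool from outside, world axes, zero at the start; "torque": the same for the moment, N m; "opening": opening from 0.0 (shut) to 1.0 (fully open); "grip_force": force on a finger pad.
Only numpy, scipy, OpenCV 4.12 (cv2) and the standard library are available. Lean on these libraries where they do the work, as an engineer would, in place of code of your own. Each camera call takes 0.05 s, during which the arm holds its last target. There are 200 camera calls.

## Working session

There is one attempt and no reset: what is moved stays moved. The work goes in short steps, Python scripts to look and compute and a shell command to move; the robot and the scene stay as the last step left them, time stands still between calls to the robot, and variables do not carry over. Pictures are saved under pics/ and viewed, at most 10 in all, crops included, and the job is handed in when it is done.

```bash
ls; mkdir -p pics
cat > h.py <<'E'
from workcell import robot
import numpy as np, cv2
def snap(c,n=None):
    im=robot.get_image(c); 
    if n: cv2.imwrite('pics/'+n,im[:,:,::-1])
    return im
def toworld(c,p):
    k=robot.get_calibration(c); return np.array(k['R']).T@(np.array(p)-np.array(k['t']))
def proj(c,X):
    k=robot.get_calibration(c); q=np.array(k['mtx'])@(np.array(k['R'])@np.array(X)+np.array(k['t'])); return q[:2]/q[2]
def ray(c,u,v,z):
    k=robot.get_calibration(c);R=np.array(k['R']);o=-R.T@np.array(k['t']);d=R.T@np.linalg.inv(np.array(k['mtx']))@np.array([u,v,1.]);return o+d*(z-o[2])/d[2]
def rep(c,names,fn='tip_of'):
    for n in names:
        for r in getattr(robot,fn)(c,n):
            w=toworld(c,r['location']); print(c,fn,n,round(r['confidence'],2),w.round(1),proj(c,w).round())
E
python3 - <<'E'
from h import *
for c in('scene','top'):
    snap(c,c+'0.png'); rep(c,['foot','stem_mid','stem_hole','reamer_mid','jug','ramekin','ladle','stick'])
    k=robot.get_calibration(c);print((-np.array(k['R']).T@np.array(k['t'])).round())
    rep(c,['button'],'recognise')
s=robot.get_state();print(s['clock'],s['ee_pos'],s['eef_rot'])
E
```

```text
pics
scene tip_of foot 0.88 [314.7 206.3   4.1] [365. 161.]
scene tip_of foot 0.74 [431.7 331.4   1.1] [448. 187.]
scene tip_of foot 0.73 [460.3 189.2  -1.2] [387. 220.]
scene tip_of foot 0.57 [623.8 318.4   1.6] [493. 270.]
scene tip_of stem_mid 0.69 [506.1   8.5  68.6] [302. 248.]
scene tip_of stem_hole 0.94 [527.   18.8  34.4] [313. 267.]
scene tip_of reamer_mid 0.68 [649.5 -65.8  21.2] [288. 352.]
scene tip_of jug 0.69 [ 4.90e+02 -2.18e+02 -1.00e-01] [175. 301.]
scene tip_of ramekin 0.56 [606.8 168.1   2.3] [411. 288.]
scene tip_of ladle 0.93 [ 6.368e+02 -2.703e+02 -2.000e-01] [160. 394.]
scene tip_of stick 0.77 [379.8  16.4  -1.4] [286. 214.]
scene tip_of stick 0.68 [528.9  18.8  31.8] [313. 269.]
[ 917. -100.  756.]
top tip_of foot 0.96 [618.1 321.8   0.7] [172. 183.]
top tip_of foot 0.88 [429.8 329.2   1.2] [167. 278.]
top tip_of foot 0.71 [460.3 192.3   5.2] [237. 261.]
top tip_of foot 0.59 [313.3 202.5   4.3] [232. 338.]
top tip_of stem_mid 0.56 [510.3  11.2  67.9] [330. 231.]
top tip_of stem_hole 0.9 [529.   14.9  33.6] [327. 223.]
top tip_of reamer_mid 0.86 [652.3 -70.1  16.9] [370. 161.]
top tip_of reamer_mid 0.27 [610.5 162.4  -1.3] [252. 186.]
top tip_of jug 0.61 [ 4.906e+02 -2.190e+02 -2.000e-01] [447. 243.]
top tip_of ramekin 0.93 [612.8 161.8   2.2] [252. 184.]
top tip_of stick 0.88 [382.6  17.9  -0.8] [327. 300.]
[422.  24. 922.]
top recognise button 0.63 [380.8  15.7   4. ] [328. 301.]
1.0 [175.16007634 625.94390767 214.58232212] [[-9.63007877e-01  2.69473241e-01  8.56774670e-06]
 [ 2.69473241e-01  9.63007878e-01 -3.59367456e-06]
 [-9.21920669e-06 -1.15195844e-06 -1.00000000e+00]]
```

View pics/scene0.png

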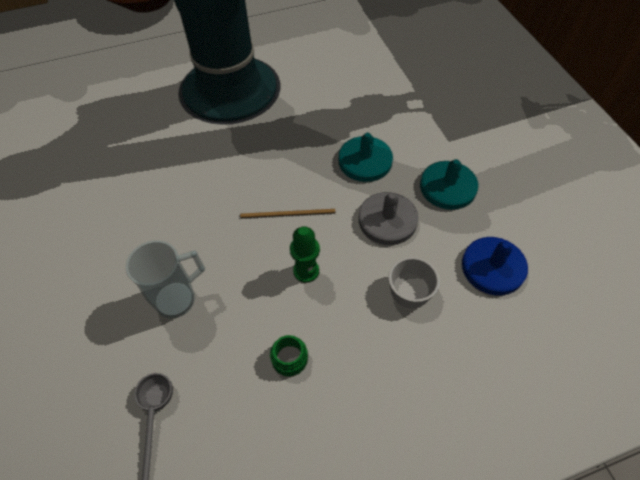

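View pics/top0.png

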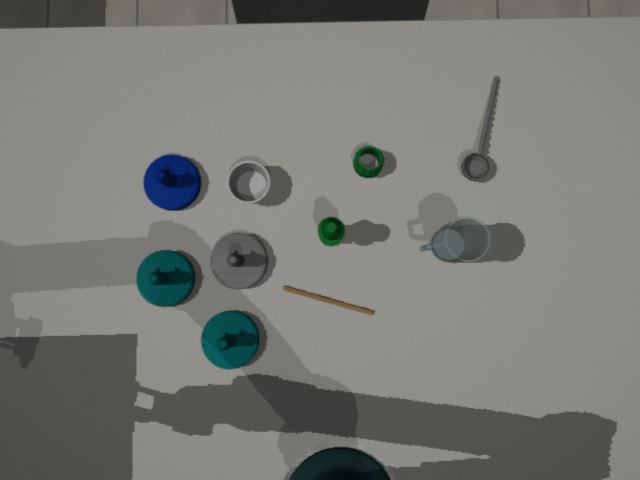

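The scene picture shows a grey foot at (388,218), turquoise feet at (365,158) and (449,185), and a blue foot at (494,266). The green stem is at (305,255), the reamer at (289,355) and the ramekin at (413,282). The top picture agrees, with the grey foot at (238,260). The things that could be taken for the foot are those four. By the description (steel), I choose the grey one at scene (388,218).

Run:
```python
from h import *
k=robot.get_calibration('wrist');s=robot.get_state()
R=np.array(s['eef_rot']);o=-np.array(k['R']).T@np.array(k['t'])
print('cam in tool',R.T@(o-s['ee_pos']),'cam z in tool',R.T@np.array(k['R'])[2],'x',R.T@np.array(k['R'])[0],k['mtx'])
im=snap('scene')
a=cv2.resize(im[170:260,340:440],(400,360),interpolation=3);b=cv2.resize(im[215:295,260:350],(400,360),interpolation=3)
t=snap('top');c=cv2.resize(t[220:310,190:290],(400,240),interpolation=3);d=cv2.resize(t[195:265,280:400],(400,240),interpolation=3)
cv2.imwrite('pics/crop1.png',np.vstack([np.hstack([a,b]),np.hstack([c,d])])[:,:,::-1])
```

```text
cam in tool [  76.69694792   -0.57015352 -169.3039683 ] cam z in tool [-2.72932409e-01  4.86030936e-04  9.62033089e-01] x [-5.88910605e-04  9.99999601e-01 -6.72288240e-04] [[384.835859     0.         317.98495741]
 [  0.         384.835859   245.12571241]
 [  0.           0.           1.        ]]
```

View pics/crop1.png

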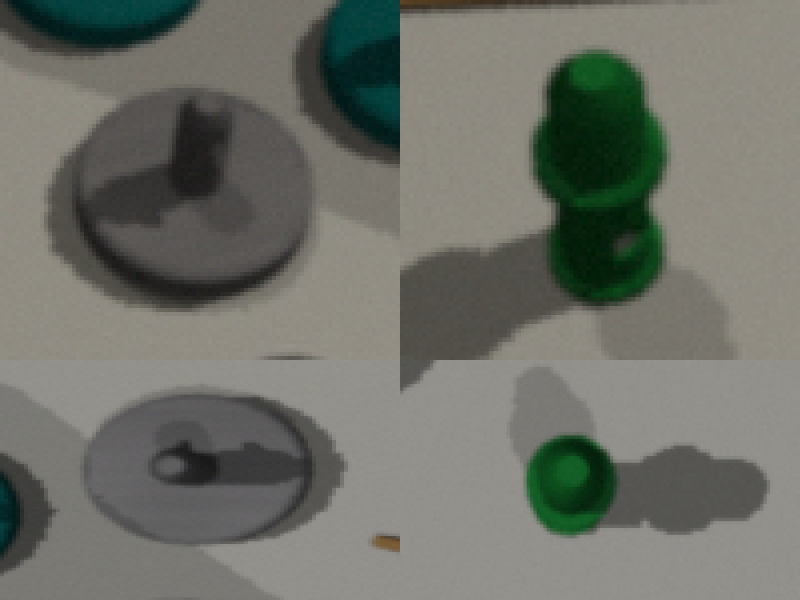

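The crop shows a grey steel foot with an upright stub, not blue or turquoise, so the choice holds. The stem's hole faces the scene camera, slightly right, at crop (628,245). I'll move the wrist camera over the foot.

```bash
python3 -m crank '[[[1,0.7,-0.95,0,0,0,-0.398],[1,0.7,-0.95,0,0,0,-0.398],[1,0.7,-0.95,0,0,0,-0.398],[1,0.7,-0.95,0,0,0,-0.398],[1,0.7,-0.95,0,0,0,-0.398],[1,0.7,-0.95,0,0,0,-0.398],[1,0.7,-0.95,0,0,0,-0.398],[1,0.7,-0.95,0,0,0,-0.398],[1,0.7,-0.95,0,0,0,-0.398],[1,0.7,-0.95,0,0,0,-0.398]]]'
```

```text
clock: 1.93
ee_pos: [423.2, 288.8, 215.0]
eef_rot: [[-0.042, 0.999, 0.001], [0.999, 0.042, 0.001], [0.001, 0.001, -1.0]]
contact_force: [0.5, 0.5, 0.4]
opening: 0.999
grip_force: 0.0
```

```bash
python3 -m crank '[[[1,0.06,-0.235,0,0,0,-0.2],[1,0.12,-0.235,0,0,0,-0.4],[1,0.12,-0.235,-0.16,0,0,-0.4],[1,0.12,-0.235,-0.16,0,0,-0.4],[1,0.12,-0.235,-0.16,0,0,-0.4],[1,0.12,-0.235,-0.16,0,0,-0.4],[1,0.12,-0.235,-0.16,0,0,-0.4],[1,0.12,-0.235,-0.16,0,0,-0.4],[1,0.12,-0.235,-0.16,0,0,-0.4],[1,0.12,-0.235,-0.16,0,0,-0.4]]]'
python3 - <<'E'
from h import *
im=snap('wrist','w1.png'); rep('wrist',['foot','button','stem_mid','stem_hole']);rep('wrist',['button'],'recognise')
s=robot.get_state();print(s['clock'],s['ee_pos'],s['eef_rot'])
print(proj('wrist',[460,190,75]),proj('wrist',[460,190,20]))
for m in robot.masks_of('wrist','button'): ys,xs=np.where(m['pixels']);print(m['confidence'],xs.mean(),ys.mean(),len(xs))
E
```

```text
clock: 2.77
ee_pos: [470.4, 196.7, 150.7]
eef_rot: [[0.935, 0.355, 0.0], [0.355, -0.935, 0.0], [0.0, -0.0, -1.0]]
contact_force: [-0.3, 0.4, -0.5]
opening: 1.001
grip_force: 0.0
wrist tip_of foot 0.83 [461.2 186.9  -2.1] [324. 243.]
wrist tip_of foot 0.64 [311.2 204.1  -5.4] [251. 374.]
wrist tip_of foot 0.64 [431.5 329.2  -0.8] [155. 216.]Traceback (most recent call last):
  File "<stdin>", line 2, in <module>
  File "h.py", line 15, in rep
    for r in getattr(robot,fn)(c,n):
             ~~~~~~~~~~~~~~~~~^^^^^
ValueError: it knows: foot, jug, ladle, ramekin, reamer_mid, stem_hole, stem_mid, stick
```

View pics/w1.png

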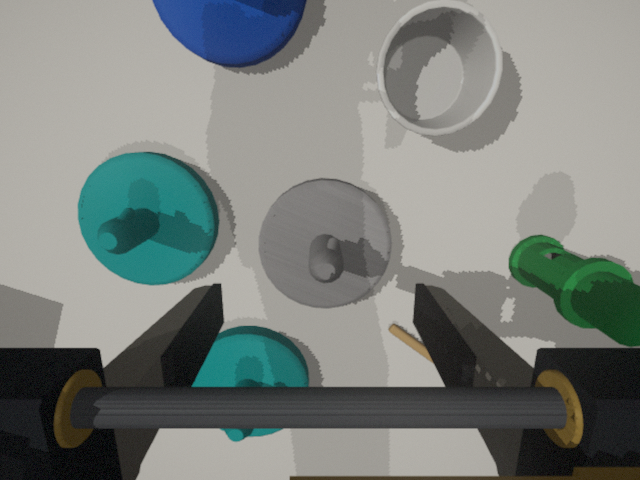

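The wrist view shows the grey foot's disc centred near (325,242), with its stub top near (323,268). A bump shows on the stub near (334,243). I'll enlarge that, and fit the disc outline.

Run:
```python
from h import *
im=snap('wrist')
for m in robot.masks_of('wrist','foot'):
    ys,xs=np.where(m['pixels'])
    if abs(xs.mean()-325)<20:
        cs,_=cv2.findContours(m['pixels'].astype(np.uint8),0,1);c=max(cs,key=len)[:,0]
        P=np.array([ray('wrist',u,v,20)[:2] for u,v in c]);
        (cc,r)=cv2.minEnclosingCircle(P.astype(np.float32));A=np.c_[2*P,np.ones(len(P))];q=np.linalg.lstsq(A,(P**2).sum(1),rcond=None)[0]
        print(m['confidence'],cc,r,q[:2],np.sqrt(q[2]+q[:2]@q[:2]))
f=q[:2]
print(proj('wrist',[*f,75]),proj('wrist',[*f,20]))
big=cv2.resize(im[205:305,270:370],(600,600),interpolation=3)
cv2.imwrite('pics/w1c.png',cv2.convertScaleAbs(big,alpha=2)[:,:,::-1])
for a in range(-60,61,20):
    a=np.radians(a);print(np.degrees(a).round(),(proj('wrist',[f[0]+18.5*np.cos(a),f[1]+18.5*np.sin(a),50])-[270,205])*6)
```

```text
0.87 (463.6627502441406, 188.88369750976562) 54.86118698120117 [463.49244276 188.51757536] 53.836090424123476
[324.98533837 269.20386042] [323.85510772 246.57783771]
-60.0 [476.08574535 295.53729378]
-40.0 [460.28607701 247.7272    ]
-20.0 [427.96040058 207.8958931 ]
0.0 [382.92740679 181.14966336]
20.0 [330.76442256 170.99515201]
40.0 [278.06706876 178.77952804]
60.0 [231.50663648 203.46758899]
```

View pics/w1c.png

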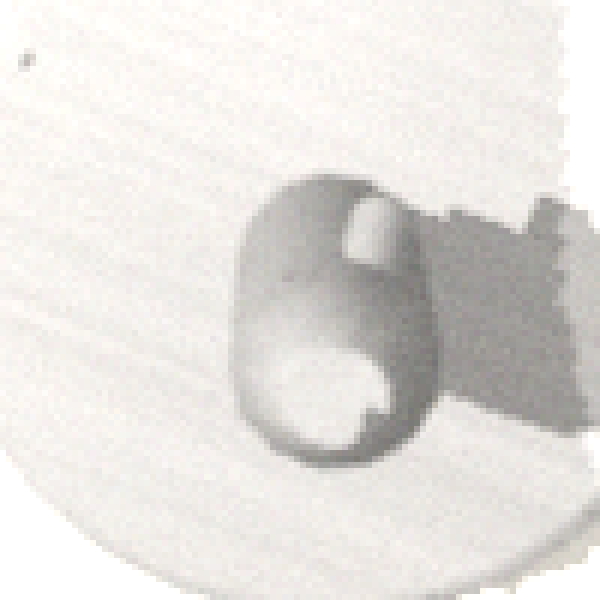

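The crop shows the button lug at crop (372,230) on the stub, so the foot's yaw is about 0 to 5° and its centre is near (462.7,188). Next I'll look at the stem from its hole side.

```bash
python3 -m crank '[[[1,0.32,-0.38,0,0,0,0],[1,0.32,-0.38,0,0,0,0],[1,0.32,-0.38,0,0,0,0],[1,0.32,-0.38,0,0,0,0],[1,0.32,-0.38,0,0,0,0],[1,0.32,-0.38,0,0,0,0],[1,0.32,-0.38,0,0,0,0],[1,0.32,-0.38,0,0,0,0]]]'
python3 - <<'E'
from h import *
im=snap('wrist','w2.png'); rep('wrist',['stem_mid','stem_hole','reamer_mid']);
s=robot.get_state();print(s['clock'],s['ee_pos'])
for z in (0,74,114,128): print(z,proj('wrist',[508,10,z]))
for m in robot.masks_of('wrist','stem_mid'): 
    ys,xs=np.where(m['pixels']);print(m['confidence'],xs.mean(),ys.mean(),xs.min(),xs.max(),ys.min(),ys.max())
    x0,y0=max(int(xs.mean())-80,0),max(int(ys.mean())-60,0);c=im[y0:y0+120,x0:x0+160];print(x0,y0)
    cv2.imwrite('pics/w2c.png',cv2.convertScaleAbs(cv2.resize(c,(800,600),interpolation=3),alpha=1.6)[:,:,::-1]);break
E
```

```text
clock: 3.63
ee_pos: [597.7, 45.1, 150.2]
eef_rot: [[0.932, 0.362, -0.001], [0.362, -0.932, 0.001], [-0.001, -0.001, -1.0]]
contact_force: [-0.7, 0.2, -0.0]
opening: 0.997
grip_force: 0.0
wrist tip_of stem_mid 0.89 [510.1  17.8  64.3] [311. 367.]
wrist tip_of stem_mid 0.2 [383.1  20.6   2.7] [264. 434.]
wrist tip_of stem_hole 0.72 [526.6  16.   30.6] [321. 328.]
wrist tip_of reamer_mid 0.7 [647.7 -65.8  23.5] [473. 229.]
3.8333 [597.69395127  46.32618487 150.58599174]
0 [319.07752335 331.55593818]
74 [319.16706676 380.64444069]
114 [319.2370753  419.02375369]
128 [319.26706005 435.46166764]
0.82 320.4566158050558 356.35937144158504 287 354 305 440
240 296
```

View pics/w2c.png

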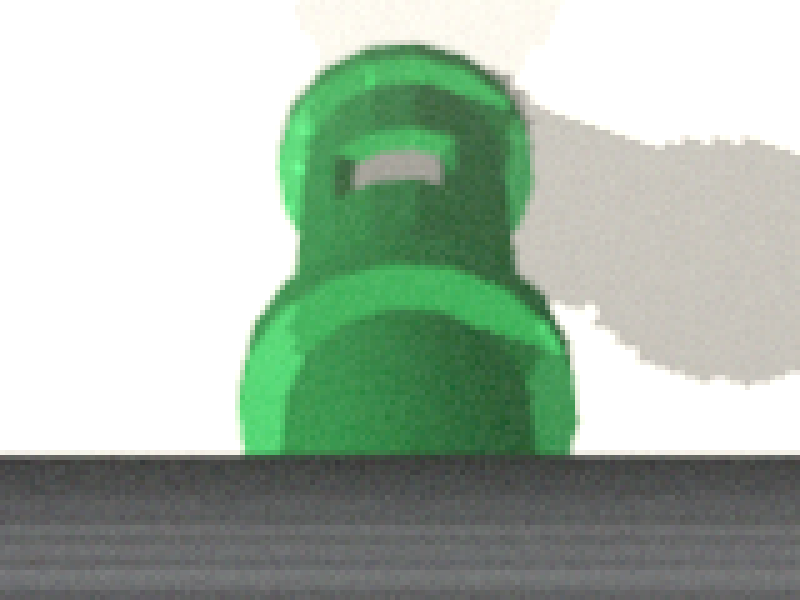

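Run:
```python
from h import *
im=robot.get_image('wrist')
d=np.array([.933,.36]);n=np.array([.36,-.933])
hsv=cv2.cvtColor(im,cv2.COLOR_RGB2HSV);m=((hsv[...,0]>45)&(hsv[...,0]<80)&(hsv[...,1]>120)).astype(np.uint8)
m[:,:270]=0;m[:,370:]=0;m[388:]=0
ys,xs=np.where(m);print('rows',ys.min())
for y in (315,320,325,345,360,370,375,380):
    x=np.where(m[y])[0];print(y,x.min(),x.max(),(x.min()+x.max())/2)
from scipy.optimize import least_squares
# silhouettes: sampled circles rim z0..6 r23, tube, collar r25 70..78
k=robot.get_calibration('wrist')
def sil(p):
    t=np.linspace(0,2*np.pi,72);M=np.zeros((480*4,640*4),np.uint8)
    for r,a,b in((23,0,6),(18,6,70),(25,70,78),(18,78,114)):
        pts=np.array([[p[0]+r*np.cos(q),p[1]+r*np.sin(q),z] for z in(a,b) for q in t])
        c=(np.array(k['R'])@pts.T).T+k['t'];u=(np.array(k['mtx'])@c.T).T;u=u[:,:2]/u[:,2:]
        cv2.fillPoly(M,[cv2.convexHull((u*4+1.5).astype(np.int32))],1)
    M=cv2.resize(M*255,(640,480),interpolation=cv2.INTER_AREA)/255.;M[388:]=0;return M
mf=cv2.morphologyEx(m,cv2.MORPH_CLOSE,np.ones((15,15))).astype(float);mf[388:]=0
best=min((np.abs(sil((x,y))-mf).sum(),x,y) for x in np.arange(502,516,1) for y in np.arange(4,18,1));print(best)
p=best[1:]
for a in range(-10,61,10):
    r=np.radians(a);print(a,proj('wrist',[p[0]+18*np.cos(r),p[1]+18*np.sin(r),32]).round(1))
```

```text
rows 307
315 302 340 321.0
320 299 315 307.0
325 297 345 321.0
345 301 339 320.0
360 293 350 321.5
370 290 354 322.0
375 289 354 321.5
380 290 355 322.5
(np.float64(240.83529411764704), np.int64(510), np.int64(8))
-10 [332.9 332.5]
0 [329.5 331. ]
10 [325.9 330.1]
20 [322.1 329.7]
30 [318.3 329.9]
40 [314.7 330.8]
50 [311.2 332.1]
60 [308.1 334. ]
```

```bash
python3 -m crank '[[[1,-0.1,-0.045,0.02,0,0,0],[1,-0.2,-0.09,0.02,0,0,0],[1,-0.219,-0.096,0.01,0,0,0],[1,-0.219,-0.096,0,0,0,0],[1,-0.219,-0.096,-0.06,0,0,0],[1,-0.219,-0.096,-0.12,0,0,0],[1,-0.219,-0.096,-0.179,0,0,0],[1,-0.219,-0.096,-0.179,0,0,0],[0,-0.219,-0.096,-0.179,0,0,0],[0,-0.219,-0.096,-0.179,0,0,0]]]' 25
python3 -m crank '[[[0,0,0,0,0,0,0],[0,0,0,0,0,0,0],[0,0,0,0,0,0,0],[0,0,0,0,0,0,0]]]' 25
```

```text
clock: 4.77
ee_pos: [512.0, 6.3, 79.8]
eef_rot: [[0.933, 0.361, 0.001], [0.361, -0.933, -0.0], [0.001, 0.001, -1.0]]
contact_force: [0.4, 0.0, 0.3]
opening: 0.877
grip_force: 0.0
clock: 5.1
ee_pos: [511.2, 6.3, 79.7]
eef_rot: [[0.933, 0.361, 0.001], [0.361, -0.933, 0.0], [0.001, 0.0, -1.0]]
contact_force: [0.2, -0.9, -0.5]
opening: 0.59
grip_force: 0.0
```

```bash
python3 -m crank '[[[0,0,0,0,0,0,0],[0,0,0,0,0,0,0],[0,0,0,0,0,0,0],[0,0,0,0,0,0,0]]]' 25
python3 -m crank '[[[0,0,0,0.05,0,0,0],[0,0,0,0.13,0,0,0],[0,0,0,0.23,0,0,0],[0,0,0,0.3,0,0,0],[0,0,0,0.3,0,0,0],[0,0,0,0.3,0,0,0]]]' 25
python3 - <<'E'
from h import *
im=snap('wrist','w3.png'); rep('wrist',['stem_mid','stem_hole']);
im=snap('scene','s3.png'); rep('scene',['stem_mid','stem_hole','foot']);
s=robot.get_state();print(s['clock'],s['ee_pos'],s['eef_rot'],s['opening'])
E
```

```text
clock: 5.43
ee_pos: [510.8, 6.5, 79.2]
eef_rot: [[0.933, 0.361, -0.0], [0.361, -0.933, 0.001], [0.0, -0.001, -1.0]]
contact_force: [-0.2, 1.0, 2.3]
opening: 0.385
grip_force: 25.0
clock: 5.93
ee_pos: [511.4, 6.3, 200.0]
eef_rot: [[0.933, 0.361, 0.003], [0.361, -0.933, 0.001], [0.003, -0.0, -1.0]]
contact_force: [-0.5, 0.0, -1.8]
opening: 0.386
grip_force: 25.0
wrist tip_of stem_mid 0.88 [509.2  13.2 182.7] [304. 288.]
wrist tip_of stem_hole 0.65 [527.1  11.9 147.8] [319. 239.]
scene tip_of stem_mid 0.56 [506.2   5.5 184.8] [297. 207.]
scene tip_of stem_hole 0.68 [531.5  19.7 152.6] [312. 230.]
scene tip_of stem_hole 0.32 [649.  -69.4  21.8] [286. 352.]
scene tip_of foot 0.93 [434.2 329.5   1.9] [447. 188.]
scene tip_of foot 0.82 [618.3 322.4   2.5] [493. 266.]
scene tip_of foot 0.75 [314.2 206.4   4.2] [365. 161.]
scene tip_of foot 0.68 [462.1 189.8   3. ] [388. 219.]
6.2833 [510.10541899   5.9279242  197.90231901] [[ 9.32878262e-01  3.60185809e-01 -2.08110247e-03]
 [ 3.60184579e-01 -9.32880573e-01 -9.51252085e-04]
 [-2.28404756e-03  1.37821377e-04 -9.99997382e-01]] 0.38125282779654257
```

View pics/w3.png

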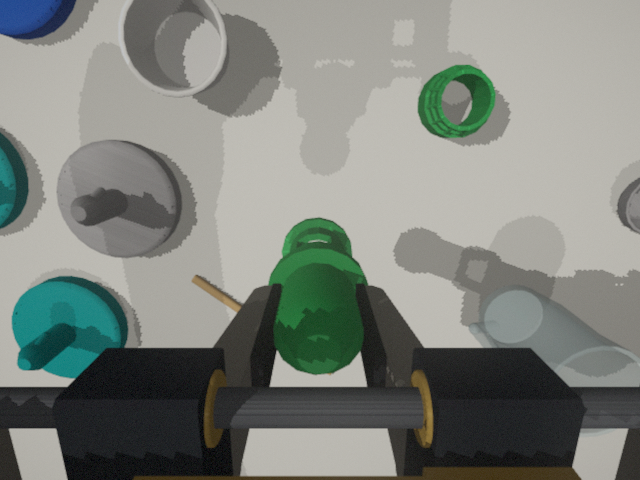

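The wrist view shows the stem held upright between the pads, its hole at (320,238). The grey foot is at (119,197), the ramekin at (173,45), the reamer at (456,101) and the jug at lower right. I'll fit the stem in hand.

Run:
```python
from h import *
im=cv2.imread('pics/w3.png')[:,:,::-1];k=robot.get_calibration('wrist')
hsv=cv2.cvtColor(im,cv2.COLOR_RGB2HSV);m=((hsv[...,0]>45)&(hsv[...,0]<80)&(hsv[...,1]>120)).astype(np.uint8)
m[:200]=0;m[:,:265]=0;m[:,372:]=0;m[284:]=0
mf=cv2.morphologyEx(m,cv2.MORPH_CLOSE,np.ones((9,9))).astype(float);mf[284:]=0
def P(pts):
    c=(np.array(k['R'])@np.array(pts,float).T).T+k['t'];u=(np.array(k['mtx'])@c.T).T;return u[:,:2]/u[:,2:]
t=np.linspace(0,2*np.pi,72)
def sil(x,y,z0):
    M=np.zeros((1920,2560),np.uint8)
    for r,a,b in((23,0,6),(18,6,70),(25,70,78),(18,78,114)):
        u=P([[x+r*np.cos(q),y+r*np.sin(q),z0+z] for z in(a,b) for q in t])
        cv2.fillPoly(M,[cv2.convexHull((u*4+1.5).astype(np.int32))],1)
    M=cv2.resize(M*255,(640,480),interpolation=cv2.INTER_AREA)/255.;M[284:]=0;M[:200]=0;return M
for z0 in(116,119,122):
    b=min((np.abs(sil(x,y,z0)-mf).sum(),x,y) for x in np.arange(502,518,1) for y in np.arange(0,14,1));print(z0,b)
R=np.array(robot.get_state()['eef_rot'])
b=min((np.abs(sil(x,y,119)-mf).sum(),x,y) for x in np.arange(b[1]-2,b[1]+2,.5) for y in np.arange(b[2]-2,b[2]+2,.5));print(b)
for a in range(0,61,10): r=np.radians(a);print(a,P([[b[1]+18*np.cos(r),b[2]+18*np.sin(r),119+32]]).round(1))
# hole: non-green inside
h=(1-m)*(mf>0); h[:225]=0;h[255:]=0;ys,xs=np.where(h);print('hole',xs.min(),xs.max(),xs.mean(),ys.mean(),len(xs))
# stub silhouette of foot
def stub(x,y):
    M=np.zeros((1920,2560),np.uint8)
    for A in([(12.5,20),(12.5,65)],[(12.5,65),(6,75)]):
        u=P([[x+r*np.cos(q),y+r*np.sin(q),z] for r,z in A for q in t]);cv2.fillPoly(M,[cv2.convexHull((u*4+1.5).astype(np.int32))],1)
    return M
u=P([[462.7,187.8,75],[462.7,187.8,20]]);print(u)
ov=im.copy();
for (r,z) in((55,20),(6,75),(12.5,65),(12.5,20)): cv2.polylines(ov,[P([[462.7+r*np.cos(q),187.8+r*np.sin(q),z] for q in t]).round().astype(np.int32)],1,(255,0,0),1)
cv2.imwrite('pics/ov.png',cv2.convertScaleAbs(cv2.resize(ov[130:270,40:200],(800,700),interpolation=0)[:600],alpha=1.7)[:,:,::-1])
```

```text
116 (np.float64(375.27450980392155), np.int64(511), np.int64(6))
119 (np.float64(370.3254901960784), np.int64(511), np.int64(6))
122 (np.float64(389.24705882352936), np.int64(512), np.int64(7))
(np.float64(352.01960784313724), np.float64(511.0), np.float64(6.5))
0 [[327.8 241.4]]
10 [[322.7 240. ]]
20 [[317.3 239.4]]
30 [[311.9 239.8]]
40 [[306.7 241. ]]
50 [[301.8 243.1]]
60 [[297.4 246. ]]
hole 295 349 319.9330357142857 238.89732142857142 448
[[ 74.87169117 210.85924745]
 [111.71846498 199.32779409]]
```

View pics/ov.png

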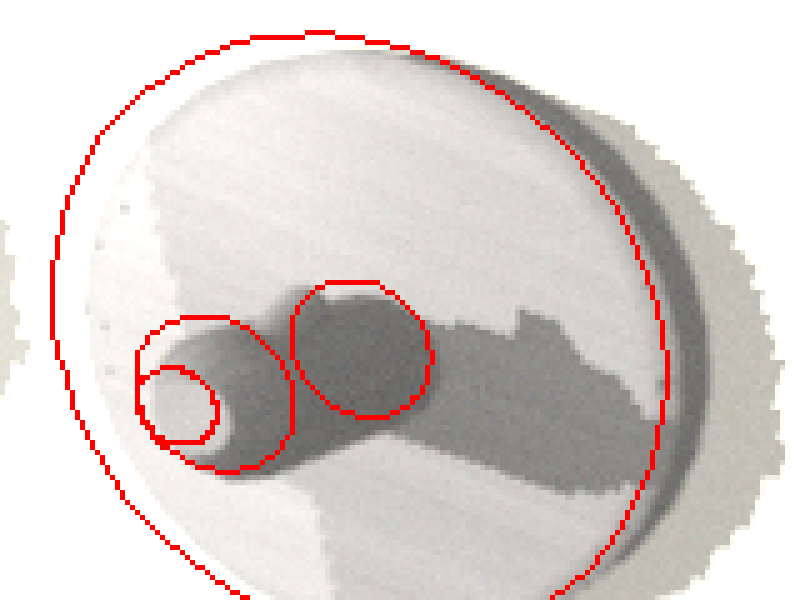

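The overlay shows the predicted stub about 2 px left of and above the real one, which is about 1.5 mm off at the image border. I'll bring the stem behind the foot at nearly its final yaw, so both show in one central view.

```bash
python3 -m crank '[[[0,-0.27,0.452,0,0,0,-0.111],[0,-0.27,0.452,0,0,0,-0.111],[0,-0.27,0.452,0,0,0,-0.111],[0,-0.27,0.452,0,0,0,-0.111],[0,-0.27,0.452,0,0,0,-0.111],[0,-0.27,0.452,0,0,0,-0.111],[0,-0.27,0.452,0,0,0,-0.111],[0,-0.27,0.452,0,0,0,-0.111],[0,-0.27,0.452,0,0,0,-0.111],[0,-0.27,0.452,0,0,0,-0.111]]]'
python3 - <<'E'
from h import *
import json
robot.get_image('wrist')
k=robot.get_calibration('wrist');im=snap('wrist','w4.png')
json.dump({a:np.array(b).tolist() for a,b in k.items()},open('k4.json','w'))
s=robot.get_state();print(s['clock'],s['ee_pos'],s['eef_rot'])
def P(pts):
    c=(np.array(k['R'])@np.array(pts,float).T).T+k['t'];u=(np.array(k['mtx'])@c.T).T;return u[:,:2]/u[:,2:]
t=np.linspace(0,2*np.pi,72);ov=cv2.resize(im,None,fx=4,fy=4,interpolation=cv2.INTER_CUBIC);ov=cv2.convertScaleAbs(ov,alpha=1.3)
def circ(x,y,r,z,c): cv2.polylines(ov,[(P([[x+r*np.cos(q),y+r*np.sin(q),z] for q in t])*4+1.5).round().astype(np.int32)],1,c,1)
for r,z in((55,20),(6,75),(12.5,65),(12.5,20)): circ(462.5,187.5,r,z,(255,0,0))
e=np.array(s['ee_pos'])
for r,z in((23,0),(25,78),(25,70)): circ(e[0],e[1],r,e[2]-79+z,(255,255,0))
print(P([[462.5,187.5,40],[*e[:2],e[2]-79+32]]))
u=P([[462.5,187.5,40],[*e[:2],e[2]-79+40]]).mean(0)*4
x0,y0=int(u[0])-400,max(0,int(u[1])-300);print(x0,y0)
cv2.imwrite('pics/ov4.png',ov[y0:y0+600,x0:x0+800,::-1])
E
```

```text
clock: 7.12
ee_pos: [403.5, 185.6, 198.9]
eef_rot: [[1.0, 0.017, 0.0], [0.017, -1.0, -0.001], [0.0, 0.001, -1.0]]
contact_force: [0.4, -0.7, -1.6]
opening: 0.383
grip_force: 25.0
7.2167 [403.44864713 185.64223612 198.93050542] [[ 9.99852858e-01  1.71536455e-02  1.25456409e-04]
 [ 1.71537037e-02 -9.99852750e-01 -4.77865422e-04]
 [ 1.17240802e-04  4.79947150e-04 -9.99999878e-01]]
[[316.23690911 158.51423025]
 [316.98302632 270.78711248]]
866 567
```

View pics/ov4.png

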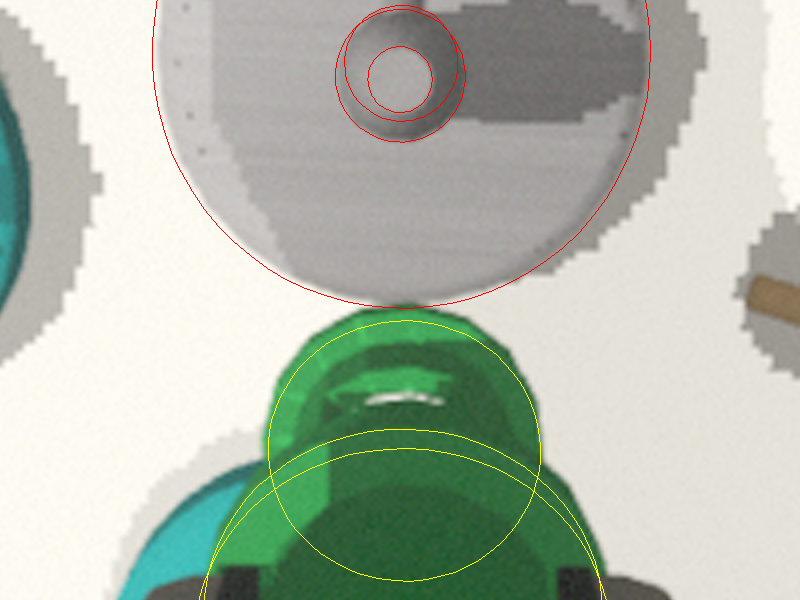

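The central overlay fits well: the foot is at (462.5,187.5) and the stem rim sits about 2 mm ahead of the tool axis. One composite picture with angle ticks should settle both yaws.

Run:
```python
from h import *
import json
k=json.load(open('k4.json'));im=cv2.imread('pics/w4.png')
def P(pts):
    c=(np.array(k['R'])@np.array(pts,float).T).T+k['t'];u=(np.array(k['mtx'])@c.T).T;return u[:,:2]/u[:,2:]
def crop(u0,v0,w,h,s,ticks):
    o=cv2.convertScaleAbs(cv2.resize(im[v0:v0+h,u0:u0+w],(w*s,h*s),interpolation=cv2.INTER_CUBIC),alpha=1.8)
    for X,c in ticks:
        a=((P(X)-[u0,v0]+.5)*s).astype(int);cv2.line(o,tuple(map(int,a[0])),tuple(map(int,a[1])),c,1)
    return o
f=[462.5,187.5];g=[405.2,185.8];b=198.9-79
tb=[];th=[]
for a in range(-20,31,10):
    r=np.radians(a);d=np.array([np.cos(r),np.sin(r)]);c=(0,0,255) if a==0 else (255,0,0)
    tb.append(([[*(f+21*d),50],[*(f+25*d),50]],c)); th.append(([[*(g+18*d),b+20],[*(g+18*d),b+13]],c)); th.append(([[*(g+18*d),b+50],[*(g+18*d),b+46]],c))
A=crop(291,120,50,75,8,tb);B=crop(277,215,80,60,10,th)[:,:]
B=crop(291,215,50,75,8,th)
cv2.imwrite('pics/fin.png',np.hstack([A,B]))
```

```text
(no output)
```

View pics/fin.png

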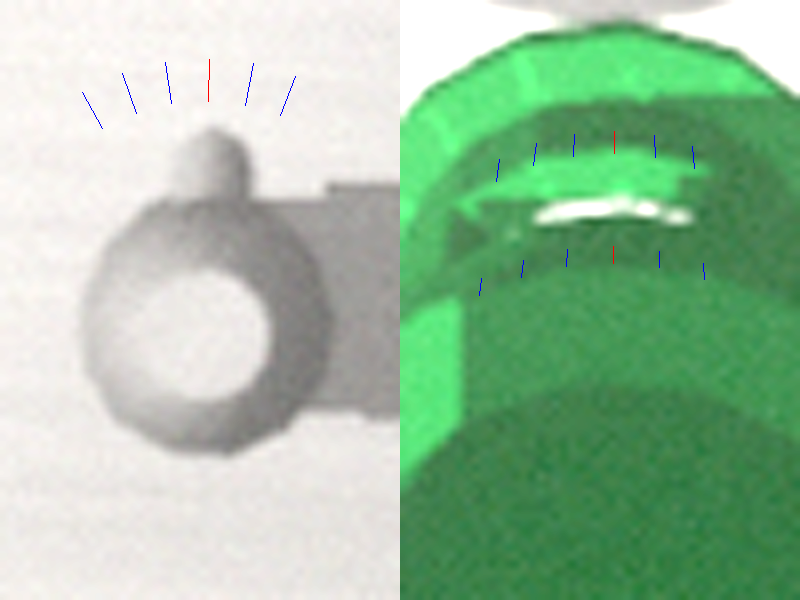

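The button points at about −1°. The hole spans about 448 to 705 px, so its centre is near +8.5°, and I need about −9.5° more turn. I'll go above the stub and then descend.

```bash
python3 -m crank '[[[0,0.07,0.0047,0,0,0,-0.026],[0,0.144,0.0047,0,0,0,-0.053],[0,0.144,0.0047,0,0,0,-0.053],[0,0.144,0.0047,0,0,0,-0.053],[0,0.144,0.0047,-0.05,0,0,-0.053],[0,0.144,0.0047,-0.09,0,0,-0.053],[0,0.144,0.0047,-0.09,0,0,-0.053],[0,0.144,0.0047,-0.09,0,0,-0.053]]]' 45
python3 - <<'E'
from h import *
robot.get_image('wrist');s=robot.get_state();print(s['clock'],s['ee_pos'],s['eef_rot'][0],s['contact_force'],s['opening'])
E
```

```text
clock: 7.88
ee_pos: [459.2, 188.1, 162.7]
eef_rot: [[0.989, -0.146, -0.002], [-0.146, -0.989, -0.001], [-0.002, 0.001, -1.0]]
contact_force: [0.2, -0.1, -0.5]
opening: 0.384
grip_force: 44.9
7.9333 [460.05398196 188.44907887 163.39933784] [ 9.89273387e-01 -1.46075377e-01 -3.87699544e-04] [ 0.0843758  -0.25712654 -1.53266643] 0.384139643785551
```

```bash
python3 -m crank '[[[0,0.002,-0.002,0,0,0,0],[0,0.002,-0.002,-0.012,0,0,0],[0,0.002,-0.002,-0.024,0,0,0],[0,0.002,-0.002,-0.036,0,0,0],[0,0.002,-0.002,-0.048,0,0,0],[0,0.002,-0.002,-0.06,0,0,0],[0,0.002,-0.002,-0.06,0,0,0]]]' 45
```

```text
clock: 8.52
ee_pos: [460.4, 187.7, 137.9]
eef_rot: [[0.989, -0.146, -0.002], [-0.146, -0.989, -0.001], [-0.001, 0.001, -1.0]]
contact_force: [-0.2, 0.8, -0.3]
opening: 0.381
grip_force: 44.9
```

```bash
python3 -m crank '[[[0,0,0,-0.015,0,0,0],[0,0,0,-0.03,0,0,0],[0,0,0,-0.045,0,0,0],[0,0,0,-0.06,0,0,0],[0,0,0,-0.07,0,0,0],[0,0,0,-0.08,0,0,0],[0,0,0,-0.088,0,0,0],[0,0,0,-0.088,0,0,0]]]' 45
```

```text
clock: 9.18
ee_pos: [460.8, 187.9, 102.8]
eef_rot: [[0.989, -0.146, -0.0], [-0.146, -0.989, -0.001], [-0.0, 0.001, -1.0]]
contact_force: [1.0, 0.6, -10.5]
opening: 0.384
grip_force: 44.9
```

```bash
python3 -m crank '[[[0,0,0,-0.004,0,0,0],[0,0,0,-0.008,0,0,0],[0,0,0,-0.012,0,0,0],[0,0,0,-0.012,0,0,0]]]' 45
python3 - <<'E'
from h import *
for i in range(3):
    robot.get_image('wrist');s=robot.get_state();print(s['clock'],s['ee_pos'],s['contact_force'],s['torque'])
E
```

```text
clock: 9.52
ee_pos: [461.1, 188.1, 99.1]
eef_rot: [[0.989, -0.146, -0.0], [-0.146, -0.989, 0.0], [-0.0, -0.0, -1.0]]
contact_force: [-0.8, -0.9, 0.1]
opening: 0.379
grip_force: 44.9
9.5667 [461.08873598 188.1284414   99.16289042] [-1.05203143 -1.07408912  0.69535045] [-0.1110745   0.40710864  0.00450846]
9.6167 [461.09484791 188.09681012  99.15228119] [-0.87529651 -0.8672915   0.48704487] [-0.07449771  0.41954873 -0.02729852]
9.6667 [461.10540717 188.11505431  99.16442242] [-0.9521353  -0.41328613  0.36111027] [-0.11425748  0.43298783 -0.02752159]
```

```bash
python3 -m crank '[[[0,0,0,-0.003,0,0,0],[0,0,0,-0.006,0,0,0],[0,0,0,-0.008,0,0,0]]]' 45;  python3 -m crank '[[[0,0,0,0.008,0,0,0],[0,0,0,0.016,0,0,0],[0,0,0,0.02,0,0,0],[0,0,0,0.02,0,0,0]]]' 45
```

```text
clock: 9.92
ee_pos: [461.7, 188.6, 98.7]
eef_rot: [[0.989, -0.146, -0.001], [-0.146, -0.989, 0.003], [-0.001, -0.003, -1.0]]
contact_force: [-10.5, -2.8, 40.2]
opening: 0.382
grip_force: 45.0
clock: 10.25
ee_pos: [460.6, 188.2, 103.0]
eef_rot: [[0.989, -0.146, -0.0], [-0.146, -0.989, -0.001], [-0.0, 0.001, -1.0]]
contact_force: [2.9, 1.3, -11.1]
opening: 0.38
grip_force: 45.0
```

```bash
python3 -m crank '[[[0,0,0,0.004,0,0,0],[0,0,0,0.006,0,0,0],[0,0,0,0.006,0,0,0]]]' 45
```

```text
clock: 10.5
ee_pos: [461.4, 188.0, 105.9]
eef_rot: [[0.989, -0.145, 0.0], [-0.145, -0.989, -0.001], [0.001, 0.001, -1.0]]
contact_force: [-0.4, -0.3, -1.1]
opening: 0.383
grip_force: 45.0
```

```bash
cat >> h.py <<'E'
def fitz(c,xy,zs,rows=None):
    im=robot.get_image(c);k=robot.get_calibration(c);R=np.array(k['R']);t0=np.array(k['t']);K=np.array(k['mtx'])
    hsv=cv2.cvtColor(im,cv2.COLOR_RGB2HSV);m=((hsv[...,0]>45)&(hsv[...,0]<80)&(hsv[...,1]>120)).astype(np.uint8)
    m=cv2.morphologyEx(m,cv2.MORPH_CLOSE,np.ones((5,5))).astype(float)
    t=np.linspace(0,2*np.pi,60);out=[]
    for dx in np.arange(-4,4.1,1):
     for dy in np.arange(-4,4.1,1):
      for z0 in zs:
        M=np.zeros((1920,2560),np.uint8)
        for r,a,b in((23,0,6),(18,6,70),(25,70,78)):
            p=np.array([[xy[0]+dx+r*np.cos(q),xy[1]+dy+r*np.sin(q),z0+z] for z in(a,b) for q in t])
            u=(K@((R@p.T).T+t0).T).T;u=u[:,:2]/u[:,2:]
            cv2.fillPoly(M,[cv2.convexHull((u*4+1.5).astype(np.int32))],1)
        M=cv2.resize(M*255,(640,480),interpolation=cv2.INTER_AREA)/255.
        c0=proj(c,[*xy,zs[0]+20]).astype(int);s=np.s_[c0[1]-30:c0[1]+40,c0[0]-40:c0[0]+40]
        # compare only below collar mid
        v=int(proj(c,[xy[0]+dx,xy[1]+dy,z0+74])[1]); A=M.copy();B=m.copy();A[:v]=0;B[:v]=0
        out.append((np.abs(A[s]-B[s]).sum(),dx,dy,z0))
    return sorted(out)[:4]
E
python3 - <<'E'
from h import *
rep('scene',[])
robot.get_image('scene');rep('scene',['stem_mid','stem_hole']);robot.get_image('wrist');rep('wrist',['stem_mid','stem_hole'])
for o in fitz('scene',(462,188),range(14,36,3)): print(o)
s=robot.get_state();print(s['clock'],s['ee_pos'],s['contact_force'])
E
```

```text
scene tip_of stem_mid 0.62 [456.7 186.5  96.1] [390. 186.]
scene tip_of stem_hole 0.55 [484.6 189.6  58. ] [396. 211.]
wrist tip_of stem_mid 0.78 [463.2 194.6  92.4] [304. 291.]
wrist tip_of stem_hole 0.65 [479.2 186.   56.5] [316. 241.]
(np.float64(76.71764705882353), np.float64(-3.0), np.float64(4.0), 23)
(np.float64(78.52549019607842), np.float64(-1.0), np.float64(3.0), 26)
(np.float64(83.85882352941177), np.float64(-3.0), np.float64(3.0), 23)
(np.float64(84.92156862745098), np.float64(-1.0), np.float64(2.0), 26)
10.85 [461.52599671 187.88784933 106.6990781 ] [-1.28738347 -0.94948468 -1.11593635]
```

The pull showed a detent at about 103 mm that I then drew back out (an 11 N catch in both directions). I'll press it fully down again, open, and inspect the hole with the wrist camera.

```bash
python3 -m crank '[[[0,0,0,-0.006,0,0,0],[0,0,0,-0.012,0,0,0],[0,0,0,-0.018,0,0,0],[0,0,0,-0.022,0,0,0],[0,0,0,-0.025,0,0,0],[0,0,0,-0.025,0,0,0]]]' 45
python3 - <<'E'
from h import *
s=robot.get_state();print(s['clock'],s['ee_pos'],s['contact_force'],s['torque'])
E
python3 -m crank '[[[0.7,0,0,0,0,0,0],[0.7,0,0,0,0,0,0],[0.7,0,0,0,0,0,0],[0.7,0,0,0,0,0,0],[0.7,0,0,0,0,0,0]]]' 45
```

```text
clock: 11.35
ee_pos: [461.7, 188.4, 98.7]
eef_rot: [[0.989, -0.146, -0.001], [-0.146, -0.989, 0.003], [-0.001, -0.002, -1.0]]
contact_force: [-9.3, -2.8, 31.5]
opening: 0.381
grip_force: 45.0
11.35 [461.71793955 188.35571627  98.68721006] [-9.2675008  -2.84047617 31.46141268] [-1.03266358  2.28125732 -0.04294158]
clock: 11.77
ee_pos: [462.8, 190.2, 97.4]
eef_rot: [[0.99, -0.144, 0.003], [-0.144, -0.99, 0.003], [0.003, -0.004, -1.0]]
contact_force: [-0.6, -0.0, -0.8]
opening: 0.692
grip_force: 0.0
```

```bash
python3 -m crank '[[[0.7,0,0,0.09,0,0,0],[0.7,0,0,0.19,0,0,0],[1,0,0,0.19,0,0,0],[1,0.1,0,0.19,0,0,0],[1,0.2,-0.03,0.19,0,0,0],[1,0.22,-0.03,0.19,0,0,0],[1,0.22,-0.03,0.19,0,0,0],[1,0.22,-0.03,0.19,0,0,0]]]' 30
python3 - <<'E'
from h import *
im=snap('wrist','w5.png');rep('wrist',['stem_mid','stem_hole','foot','reamer_mid'])
print(fitz('scene',(462,188),range(14,30,3))[:2])
s=robot.get_state();print(s['clock'],s['ee_pos'])
a=proj('wrist',[462.5,187.5,52]);b=proj('wrist',[480.5,187.5,52]);print(a,b)
u,v=b.round().astype(int);c=im[v-16:v+16,u-22:u+23];h=cv2.cvtColor(c,cv2.COLOR_RGB2HSV)
for r in range(len(c)): print(v-16+r,''.join('#' if (x[1]>110 and x[2]>60) else 'g' if x[1]>110 else ('.' if x[2]>120 else 'o' if x[2]>60 else ' ') for x in h[r]))
print('u0',u-22)
for A in range(-30,31,10): r=np.radians(A);print(A,proj('wrist',[462.5+18*np.cos(r),187.5+18*np.sin(r),52]).round(1))
E
```

```text
clock: 12.43
ee_pos: [548.8, 175.4, 171.5]
eef_rot: [[0.989, -0.147, -0.001], [-0.147, -0.989, -0.001], [-0.001, 0.001, -1.0]]
contact_force: [0.1, 0.6, -1.1]
opening: 1.002
grip_force: 0.0
wrist tip_of stem_mid 0.65 [462.9 196.5  83.9] [307. 360.]
wrist tip_of foot 0.94 [ 6.172e+02  3.241e+02 -5.000e-01] [140. 171.]
wrist tip_of foot 0.89 [3.111e+02 2.043e+02 3.000e-01] [324. 440.]
wrist tip_of foot 0.67 [460.1 190.8  -1.1] [316. 313.]
wrist tip_of reamer_mid 0.84 [649.2 -63.6  19.5] [610.  57.]
[(np.float64(236.72549019607843), np.float64(-4.0), np.float64(4.0), 14), (np.float64(240.20784313725488), np.float64(-3.0), np.float64(4.0), 14)]
12.7333 [548.32842171 176.63777845 172.30119019]
[319.67114177 338.36992578] [316.53373909 319.11297621]
303 ......oo##############################ooooooo
304 .....o################################ooooooo
305 ....o####################################oooo
306 ...oo###################o#o###############ooo
307 ..oo##############o######o##o#o############oo
308 .oo###############ooo#o######o#oo###########o
309 .o################o#######o##o#o##########
[... 681 characters left out ...]
oooooooo##############
324 ############ooooooooooooo#ooooo######o#o#####
325 ############oooo############o#o####o#########
326 ############oo###########################oo##
327 ##########################o##################
328 ###################################o##o######
329 #########################################g###
330 #####################o##############o########
331 ###################o#########################
332 ###################################o#########
333 .############################################
334 .o###########################################
u0 295
-30 [327.7 320.3]
-20 [324.1 319.3]
-10 [320.3 318.9]
0 [316.5 319.1]
10 [312.8 319.9]
20 [309.4 321.3]
30 [306.2 323.2]
```

Run:
```python
from h import *
im=cv2.imread('pics/w5.png')[:,:,::-1]
h=cv2.cvtColor(im,cv2.COLOR_RGB2HSV)
for v in range(315,329): print(v,' '.join('%3d%s'%(x[2],'*' if x[1]>110 else ' ') for x in h[v,302:332]))
print('nose',proj('wrist',[481,187.3,50]),proj('wrist',[481,191,50]),proj('wrist',[481,183,50]),proj('wrist',[475,187.3,57]))
```

```text
315  94*  91*  84*  81*  81*  80*  83*  87* 100* 108* 113* 114* 120* 123* 121* 123* 104*  82*  80*  81*  79*  78*  77*  75*  77*  67*  65*  64*  70   70 
316  91*  89*  84*  80*  79*  85* 103* 112* 118* 123* 123* 124* 123* 121* 124* 119*  99*  80*  80*  80*  79*  81*  80*  78*  78*  73*  68   68   67   63*
317  95*  89*  85*  87*  92* 103* 116* 122* 121* 118* 110* 108* 109* 108* 109*  94*  81*  79*  81*  82*  80*  80*  79*  78*  74*  72*  67*  64*  66*  71 
318  94*  90*  89* 104* 108* 110* 111* 109* 111*  98*  76*  80   76   75   72   67   74   74   76   77   78*  80*  83*  76*  70*  63*  65*  68*  67   64*
319  90*  88*  91* 101* 106*  92*  77*  77*  77*  78   77   80   86   84   79   76   71   68   67   70   71   77   72   73   67*  64*  65   66*  66*  68*
320  89*  88*  73*  78* 100*  94*  79*  81   72   70   76   96  105   97   84   76   74   72   70   65   66   65   69   66   65*  68*  63*  67*  64*  66*
321  91*  85*  70*  69*  68*  72*  72   72   68   69   87  111  111   92   75   75   75   74   70   68   65   71   66   68   65*  64*  65*  66*  65*  67*
322  89*  83*  71*  63
[... 472 characters left out ...]
   66   70   70   69*  65*  66*  67*  66*  64*  70*  65*  70*  69*  66*  66*  67   70*  69   66*  66*  68*  67*  69   69*
326  92*  83*  71*  63*  72*  70   75   76*  75*  69*  69*  66*  65*  67*  69*  66*  69*  67*  67*  68*  68*  66*  67*  63*  63*  67*  69*  65*  62*  64*
327  90*  84*  70*  67*  74*  77*  78*  78*  74*  70*  68*  65*  70*  66*  67*  66*  66*  66*  68*  70   62*  69*  66*  70*  69*  65*  64*  66*  65*  67*
328  92*  82*  75*  77*  77*  83*  80*  82*  75*  69*  67*  67*  67*  68*  66*  66*  67*  64*  64*  66*  68*  66*  67*  66*  65*  65*  69*  64*  68   65*
nose [316.69522734 317.4377107 ] [312.30067602 318.02326784] [321.80766147 316.75649842] [317.72879204 327.92161614]
```

The stem reads z 84 mm at mid, so it is fully seated. The hole is centred at 0°, with the grey lug in it at the nose's predicted pixel, so the button has popped out. Next is the reamer.

```bash
python3 -m crank '[[[1,0.255,-0.607,0,0,0,0],[1,0.255,-0.607,0,0,0,0],[1,0.255,-0.607,0,0,0,0],[1,0.255,-0.607,0,0,0,0],[1,0.255,-0.607,0,0,0,0],[1,0.255,-0.607,0,0,0,0],[1,0.255,-0.607,0,0,0,0],[1,0.255,-0.607,0,0,0,0],[1,0.255,-0.607,0,0,0,0],[1,0.255,-0.607,0,0,0,0]]]' 30
cat >> h.py <<'E'
def fitring(c,xy,z0,cyl=((29,0,24),(23.5,24,40)),rng=8,vmax=480):
    im=robot.get_image(c);k=robot.get_calibration(c);R=np.array(k['R']);t0=np.array(k['t']);K=np.array(k['mtx'])
    hsv=cv2.cvtColor(im,cv2.COLOR_RGB2HSV);m=((hsv[...,0]>45)&(hsv[...,0]<80)&(hsv[...,1]>120)).astype(np.uint8)
    m=cv2.morphologyEx(m,cv2.MORPH_OPEN,np.ones((3,3)))
    cs,_=cv2.findContours(m,0,1);c0=proj(c,[*xy,z0+20]);B=np.zeros_like(m)
    best=max((q for q in cs if cv2.pointPolygonTest(cv2.convexHull(q),tuple(map(float,c0)),True)>-15),key=len)
    cv2.fillPoly(B,[cv2.convexHull(best)],1);B=B.astype(float);B[vmax:]=0
    t=np.linspace(0,2*np.pi,60);out=[]
    for dx in np.arange(-rng,rng+.1,1):
     for dy in np.arange(-rng,rng+.1,1):
        M=np.zeros((1920,2560),np.uint8)
        p=np.array([[xy[0]+dx+r*np.cos(q),xy[1]+dy+r*np.sin(q),z0+z] for r,a,b in cyl for z in(a,b) for q in t])
        u=(K@((R@p.T).T+t0).T).T;u=u[:,:2]/u[:,2:]
        cv2.fillPoly(M,[cv2.convexHull((u*4+1.5).astype(np.int32))],1)
        M=cv2.resize(M*255,(640,480),interpolation=cv2.INTER_AREA)/255.;M[vmax:]=0
        out.append((np.abs(M-B).sum(),xy[0]+dx,xy[1]+dy))
    return B.sum(),sorted(out)[:3]
E
python3 - <<'E'
from h import *
robot.get_image('wrist');rep('wrist',['reamer_mid'])
s=robot.get_state();print(s['clock'],s['ee_pos'],s['eef_rot'][0])
print(fitring('wrist',(650,-66),0))
E
```

```text
clock: 13.57
ee_pos: [650.7, -64.2, 171.8]
eef_rot: [[0.99, -0.143, -0.001], [-0.143, -0.99, 0.002], [-0.001, -0.002, -1.0]]
contact_force: [-0.3, 1.1, 0.2]
opening: 1.001
grip_force: 0.0
wrist tip_of reamer_mid 0.53 [6.126e+02 1.666e+02 6.000e-01] [ 86. 296.]
13.6667 [650.88575894 -63.79130448 172.04440598] [ 9.89803663e-01 -1.42437488e-01 -5.20174075e-04]
(np.float64(3193.0), [(np.float64(609.5372549019608), np.float64(651.0), np.float64(-65.0)), (np.float64(612.0666666666666), np.float64(651.0), np.float64(-66.0)), (np.float64(612.3058823529411), np.float64(650.0), np.float64(-65.0))])
```

Run:
```python
from h import *
im=snap('wrist','w6.png');h=cv2.cvtColor(im,cv2.COLOR_RGB2HSV);m=((h[...,0]>40)&(h[...,0]<85)&(h[...,1]>90)).astype(np.uint8)
n,l,st,ce=cv2.connectedComponentsWithStats(m)
for i in range(1,n):
    if st[i][4]>60: print(st[i],ce[i].round())
t=np.linspace(0,2*np.pi,60)
for r,z in((29,0),(29,24),(23.5,40)):
    p=np.array([proj('wrist',[650.5+r*np.cos(q),-65.5+r*np.sin(q),z]) for q in t]);print(r,z,p.min(0).round(),p.max(0).round())
```

```text
[ 287  191   69   70 2181] [322. 224.]
29 0 [287. 193.] [351. 255.]
29 24 [285. 197.] [353. 263.]
23.5 40 [290. 207.] [348. 263.]
```

```bash
python3 -m crank '[[[1,0.0015,-0.008,-0.08,0,0,0],[1,0.0015,-0.008,-0.17,0,0,0],[1,0.0015,-0.008,-0.26,0,0,0],[1,0.0015,-0.008,-0.34,0,0,0],[1,0.0015,-0.008,-0.39,0,0,0],[1,0.0015,-0.008,-0.419,0,0,0],[1,0.0015,-0.008,-0.419,0,0,0],[0.3,0.0015,-0.008,-0.419,0,0,0],[0.3,0.0015,-0.008,-0.419,0,0,0],[0.3,0.0015,-0.008,-0.419,0,0,0]]]' 20
python3 -m crank '[[[0.3,0,0,0,0,0,0],[0.3,0,0,0,0,0,0],[0.3,0,0,0,0,0,0],[0.3,0,0,0,0,0,0]]]' 20
```

```text
clock: 14.6
ee_pos: [652.7, -69.9, 6.0]
eef_rot: [[0.989, -0.146, 0.002], [-0.146, -0.989, -0.0], [0.002, -0.0, -1.0]]
contact_force: [0.0, -1.0, 0.7]
opening: 0.806
grip_force: 0.0
clock: 14.93
ee_pos: [652.2, -69.7, 5.4]
eef_rot: [[0.989, -0.146, 0.001], [-0.146, -0.989, 0.001], [0.001, -0.001, -1.0]]
contact_force: [-0.8, 1.6, 5.5]
opening: 0.631
grip_force: 20.0
```

```bash
python3 -m crank '[[[0.3,0,0,0.06,0,0,0],[0.3,0,0,0.15,0,0,0],[0.3,0,0,0.25,0,0,0],[0.3,0,0,0.35,0,0,0],[0.3,0,0,0.45,0,0,0],[0.3,0,0,0.45,0,0,0],[0.3,0,0,0.45,0,0,0]]]' 20
python3 - <<'E'
from h import *
im=robot.get_image('wrist');im=snap('wrist','w7.png');s=robot.get_state();e=s['ee_pos'];print(s['clock'],e,s['opening'])
h=cv2.cvtColor(im,cv2.COLOR_RGB2HSV);m=((h[...,0]>40)&(h[...,0]<85)&(h[...,1]>90)).astype(np.uint8)
n,l,st,ce=cv2.connectedComponentsWithStats(m)
for i in range(1,n):
    if st[i][4]>60: print(st[i],ce[i].round())
t=np.linspace(0,2*np.pi,60)
for r,z in((29,0),(29,24),(23.5,40),(19.75,40)):
    p=np.array([proj('wrist',[e[0]+r*np.cos(q),e[1]+r*np.sin(q),e[2]-5.4+z]) for q in t]);print(r,z,p.min(0).round(),p.max(0).round())
E
```

```text
clock: 15.52
ee_pos: [653.0, -70.4, 187.1]
eef_rot: [[0.989, -0.146, 0.005], [-0.146, -0.989, 0.0], [0.005, -0.001, -1.0]]
contact_force: [-0.4, -0.5, -1.5]
opening: 0.632
grip_force: 20.0
15.6167 [650.8612858  -69.58008283 183.45838043] 0.6356803743411786
[  251   244   135   143 12038] [317. 321.]
29 0 [258. 243.] [376. 352.]
29 24 [250. 258.] [384. 380.]
23.5 40 [257. 286.] [377. 393.]
19.75 40 [266. 295.] [367. 385.]
```

```bash
python3 -m crank '[[[0.3,-0.471,0.643,0,0,0,0],[0.3,-0.471,0.643,0,0,0,0],[0.3,-0.471,0.643,0,0,0,0],[0.3,-0.471,0.643,0,0,0,0],[0.3,-0.471,0.643,0,0,0,0],[0.3,-0.471,0.643,0,0,0,0],[0.3,-0.471,0.643,0,0,0,0],[0.3,-0.471,0.643,0,0,0,0],[0.3,-0.471,0.643,0,0,0,0],[0.3,-0.471,0.643,0,0,0,0]]]' 20
python3 - <<'E'
from h import *
robot.get_image('wrist');robot.get_image('wrist');s=robot.get_state();print(s['clock'],s['ee_pos'],s['contact_force'])
import json
# spigot/collar axis from w5 at its pose? use w5 collar extents
im=cv2.imread('pics/w5.png')[:,:,::-1];h=cv2.cvtColor(im,cv2.COLOR_RGB2HSV);m=((h[...,0]>40)&(h[...,0]<85)&(h[...,1]>90))
for v in range(300,390,6):
    x=np.where(m[v,270:370])[0];print(v,x.min()+270,x.max()+270,end=' | ') if len(x) else None
E
```

```text
clock: 16.45
ee_pos: [461.5, 188.3, 183.1]
eef_rot: [[0.99, -0.142, -0.003], [-0.142, -0.99, -0.002], [-0.002, 0.002, -1.0]]
contact_force: [0.1, -0.7, -0.4]
opening: 0.637
grip_force: 20.0
16.55 [463.37275177 185.99126235 183.78167622] [ 0.4970453  -0.21542855 -0.94636012]
300 307 329 | 306 299 336 | 312 295 341 | 318 293 342 | 324 293 343 | 330 294 341 | 336 297 338 | 342 296 339 | 348 291 345 | 354 287 348 | 360 286 350 | 366 285 350 | 372 285 351 | 378 286 349 | 384 289 346 |
```

```bash
python3 -m crank '[[[0.3,-0.002,0.006,-0.02,0,0,0],[0.3,-0.002,0.006,-0.04,0,0,0],[0.3,-0.002,0.006,-0.06,0,0,0],[0.3,-0.002,0.006,-0.075,0,0,0],[0.3,-0.002,0.006,-0.09,0,0,0],[0.3,-0.002,0.006,-0.105,0,0,0],[0.3,-0.002,0.006,-0.12,0,0,0],[0.3,-0.002,0.006,-0.12,0,0,0]]]' 20
```

```text
clock: 17.22
ee_pos: [462.0, 189.2, 135.4]
eef_rot: [[0.989, -0.146, -0.001], [-0.146, -0.989, -0.001], [-0.001, 0.001, -1.0]]
contact_force: [-0.5, -0.4, -0.9]
opening: 0.633
grip_force: 20.0
```

```bash
python3 -m crank '[[[0.3,0,0,-0.015,0,0,0],[0.3,0,0,-0.03,0,0,0],[0.3,0,0,-0.045,0,0,0],[0.3,0,0,-0.06,0,0,0],[0.3,0,0,-0.07,0,0,0],[0.3,0,0,-0.08,0,0,0],[0.3,0,0,-0.082,0,0,0],[0.3,0,0,-0.082,0,0,0]]]' 20
```

```text
clock: 17.88
ee_pos: [462.6, 189.5, 103.6]
eef_rot: [[0.989, -0.146, -0.0], [-0.146, -0.989, -0.0], [-0.0, 0.0, -1.0]]
contact_force: [-0.1, -0.7, -1.5]
opening: 0.632
grip_force: 20.0
```

```bash
python3 -m crank '[[[0.3,0,0,-0.002,0,0,0],[0.3,0,0,-0.004,0,0,0],[0.3,0,0,-0.005,0,0,0],[0.3,0,0,-0.005,0,0,0]]]' 20
```

```text
clock: 18.22
ee_pos: [463.1, 189.6, 103.3]
eef_rot: [[0.989, -0.146, 0.0], [-0.146, -0.989, 0.001], [0.0, -0.001, -1.0]]
contact_force: [-3.8, -1.3, 15.1]
opening: 0.627
grip_force: 20.0
```

Seated (15 N at TCP 103.3, as predicted). I'll release, retreat upward and inspect.

```bash
python3 -m crank '[[[0.3,0,0,0.003,0,0,0],[1,0,0,0.003,0,0,0],[1,0,0,0.003,0,0,0],[1,0,0,0.003,0,0,0],[1,0,0,0.003,0,0,0],[1,0,0,0.003,0,0,0],[1,0,0,0.003,0,0,0]]]' 20
python3 -m crank '[[[1,0,0,0.05,0,0,0],[1,0,0,0.12,0,0,0],[1,0,0,0.2,0,0,0],[1,0.08,0,0.2,0,0,0],[1,0.16,0,0.2,0,0,0],[1,0.22,-0.03,0.2,0,0,0],[1,0.22,-0.03,0.2,0,0,0],[1,0.22,-0.03,0.2,0,0,0],[1,0.22,-0.03,0.2,0,0,0]]]'
python3 - <<'E'
from h import *
names=['stem_mid','stem_hole','reamer_mid']
for c in('scene','wrist'):
    im=snap(c,c+'_f.png');rep(c,names+(['jug','ramekin','ladle','stick'] if c=='scene' else []))
s=robot.get_state();print(s['clock'],s['ee_pos'])
u,v=proj('wrist',[481,187.3,50]).round().astype(int)
h=cv2.cvtColor(im,cv2.COLOR_RGB2HSV)
for y in range(v-3,v+12): print(y,' '.join('%3d%s'%(x[2],'*' if x[1]>110 else ' ') for x in h[y,u-14:u+14]))
E
```

```text
clock: 18.8
ee_pos: [462.5, 189.6, 102.9]
eef_rot: [[0.989, -0.146, -0.0], [-0.146, -0.989, -0.0], [-0.0, 0.0, -1.0]]
contact_force: [0.3, -1.1, -0.5]
opening: 0.993
grip_force: 0.0
clock: 19.55
ee_pos: [549.6, 177.5, 182.4]
eef_rot: [[0.989, -0.146, -0.002], [-0.146, -0.989, -0.0], [-0.002, 0.001, -1.0]]
contact_force: [0.1, 0.9, 0.7]
opening: 0.998
grip_force: 0.0
scene tip_of stem_mid 0.59 [459.6 184.9  87.8] [390. 191.]
scene tip_of stem_hole 0.7 [484.3 189.   54.5] [396. 212.]
scene tip_of stem_hole 0.66 [ 636.5 -274.1   -1.4] [157. 395.]
scene tip_of reamer_mid 0.58 [463.5 189.5 122.1] [395. 179.]
scene tip_of jug 0.77 [ 490.5 -215.3    1.7] [176. 301.]
scene tip_of jug 0.3 [480.  186.9  54.1] [393. 211.]
scene tip_of ramekin 0.68 [6.082e+02 1.676e+02 5.000e-01] [411. 289.]
scene tip_of ladle 0.65 [ 636.8 -271.5   -1.6] [159. 394.]
scene tip_of stick 0.9 [382.7  18.6  -1. ] [288. 214.]
wrist tip_of stem_hole 0.62 [483.  188.   48.8] [317. 311.]
wrist tip_of reamer_mid 0.77 [459.4 190.9 120.6] [318. 387.]
20.15 [550.48586659 177.63684096 183.0344728 ]
311  94*  93*  93*  88*  83
[... 1432 characters left out ...]
 80*  65*  67*  74*  74   77*  82*  76*  68*  69*  68*  65*  66*  68*  69*  67*  67*  63*  65*  66*  67*  63*  68*  65*  65*
322  92*  88*  86*  77*  71*  76*  75*  79*  78*  80*  76*  68*  62*  66*  66*  67*  70*  68*  65*  67*  63*  63*  68*  65*  67*  68*  65*  69*
323  93*  94*  87*  83*  77*  79*  79*  82*  84*  81*  74*  68*  67*  66*  68*  67*  69*  69*  67*  66*  64*  68*  64*  69*  67*  68*  65*  67*
324  90*  92*  90*  86*  80*  80*  80*  80*  79*  82*  74*  68*  70*  64*  73*  69*  65*  67*  68*  66*  68*  70*  69*  67*  67*  62*  67*  66*
325  93*  90*  89*  84*  79*  81*  77*  80*  79*  81*  74*  70*  62*  68*  66*  68   68*  67*  67*  65*  64*  67*  65*  66*  70*  66*  68*  68*
```

```bash
python3 -c "
from workcell import robot
print(robot.finish_job())"
```

```text
the job is handed in; nothing more can be done
None
```

I handed the job in at about 20 s of the 64 s allowed: the stem stands fully down on the steel foot with the button showing in its hole, and the reamer sits crown up on the collar. An early test pull drew the stem off the button at about 11 N, so I pressed it down again. The camera estimates agree with the seated heights to about 4 mm, and the jug, ramekin, ladle and stick are where they were.

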